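Scrap the dead drive off the desk edge

ROBOT

A 6-joint arm with a two-finger parallel gripper is mounted at the origin on the work surface. World frame = base frame: x ahead of the robot, y to its left, z up, the work surface at z = 0. Lengths are in mm, angles in rad, forces in N, time in s.
With the tool pointing down it reaches from about 375 to 925 mm from the base axis. Payload 5.7 kg.
Tool frame: the origin (TCP) lies midway between the tips of the shut fingers; the grasp point (between the pads) lies 19 mm behind it; z points along the fingers, y is the line along which they close (so a half turn about z gives the same grasp; the last joint's range is limited). The gripper opens to 85 mm and grips with 20 to 120 N. Pads are 22 mm wide; open, the fingers measure 114 mm over their backs; the gripper's body (76 mm by 85 mm) begins 54 mm behind the grasp point. The pads swing forward as they close: fully open they stand 13 mm farther back than shut.
Start: joints at [1.099, 0.359, 1.51, -0, 1.272, -0.115], TCP at [209.558, 562.182, 231.267] pointing down, gripper open.
Joint ranges: [-2.97, 2.97], [-1.01, 2.36], [0.21, 2.38], [-0.96, 4.11], [0.2, 2.71], [-2.98, 2.98]. Speed limits (rad/s): [2.39, 2.39, 3.14, 3.14, 3.14, 3.14].

INTERFACE

Orientations are given as a 3x3 rotation matrix whose columns are the frame's x, y, z axes.
In Python, from workcell import * gives the robot as it stands.
- The arm moves only by the tool servo_tool, never from a script. Its argument "deltas" is a list of rows, each an object of numbers: "grip": the gripper command: -1 is fully open, 1 is shut, values between are in proportion; "tx", "ty", "tz": the shift along the tool's x, y, z as a fraction of full scale; "twist": the turn about the tool's z as a fraction of full scale. In form: [{"grip": .., "tx": .., "ty": .., "tz": .., "twist": ..}, ...]. A call has 1 to 10 rows; each row shifts and turns the commanded pose from where the row before left it, along the tool's axes as they then stand; what a row does not reach is not made up. Full scale, the value 1, is 6 cm for a shift and 0.08 rad for a turn. A row lasts 1/8 s, in which the tool goes at most 62.5 mm and 10.7 degrees, less where a joint would pass 70% of its speed; a pose out of reach is approached as far as the arm can. A call with a number of a shift or a turn outside -1 to 1 is refused whole. A call with a gripper value outside its range is refused whole. The fingers move at their own pace and stop on an object; "grip_force" is the grip in N (left out, the last holds). Time passes only in rows, so rows that do not move let the fingers close. It gives the time, the measured TCP pose, the force, the opening and the grip force at its end, in the units of the state.
- observe(): the state, without advancing time (a new reading comes with each control period).
- get_image(name): name is "scene" or "top" or "wrist"; returns the picture (384x512x3 uint8, blue, green, red); there is no depth.
- camera_model(name): a dict with "fx", "fy", "cx", "cy" (pixels), "k1" (the pictures are not rectified: a ray, as slopes to the right and down, at radius r is drawn at 1 + k1 r^2 times it, then the intrinsics apply), "rvec" (rotation vector, rad) and "tvec" (3), from world to camera coordinates, as OpenCV has them. Camera axes: x right, y down, z forward; pixel columns grow to the right and rows downward; lengths in mm; the calibration is good to about 2 mm. A picture is of the moment at which its call begins: read the wrist's pose just before it. camera_model takes no time and is no camera call; for the wrist camera it gives the pose at the moment of the call.
- job_done(): hands the job in; it is judged then, once.
Trained networks look in the newest picture that a camera, given by its name, has taken for a name from the list of things; names that differ only in an ending like _2 or _b are one class to them, and where a whole thing is asked for, a point or a joint stands for the part that bears it (a point fixed in the world has none). Each returns a list of dicts, best first, with "conf" (0 to 1); they miss things now and then, are a little off and sometimes report something else, mostly with a low value. They report only what shows in the picture. A call takes as long as a camera call.
- trace(camera, query): "region" (384x512 bool, what is visible of it) and "extent" ([left, top, right, bottom] in pixels, round what is visible of it).
The state is a dict: "clock": time; "joint_pos": joint angles; "qvel": joint speeds; "joint_torque": joint torques, N m; "eef_pos": TCP position; "tool_rot": TCP orientation; "ft_force": force on the tool from outside, world axes, zero at the start; "moment": the same for the moment, N m; "gripper_width": finger opening in mm; "gripper_force": force on a finger pad.
Only numpy, scipy, OpenCV 4.12 (cv2) and the standard library are available. Lean on these libraries where they do the work, as an engineer would, in place of code of your own. Each camera call takes 0.05 s, during which the arm holds its last target. There are 200 camera calls.

TASK

Clear the dead drive (the one with the red label) off the gaming desk: slide its yellow gate fully open, then, without ever lifting the drive, slide it out of its tray and push it over the desk's front edge so that it drops into the orange scrap bin below. Touch the drive gently, never with more than about 20 N, open the gate before the drive moves, and leave the good blue-labelled drive, its gate and everything else on the desk where they are.

Things in the scene. Friction and masses are not known exactly. Their poses are not given: they have to be found in the camera images.
- dead_drive_center (a point): centre of the dead drive: flat black box 100 x 70 x 15 mm (x, y, z) with a red label on top, 110 to 225 g; long axis x, z up. It lies loose on its tray's 3 mm floor, so its top is 18 mm above the desk, level with the tray's walls. About 2 mm of play is left at its sides and back, so no finger fits beside or behind it
- dead_tray: aluminium tray of the dead drive, fixed; origin on the desk under the middle of the drive's place, x along the lane to its open end, which faces the desk's front edge (within 10 degrees), y left, z up. Floor 3 mm thick, x = -60 to 52 mm, then a step down to the bare desk. Side walls 7 mm thick, 18 high, 74 mm apart; back wall 18 high, inner face at x = -52
- dead_gate (a joint): yellow gate across that tray's open end: bar 6 mm thick (x), 72 wide (y), 17 high, at tray x = 57 mm. Slides along the tray's +y: 0 (m) is shut, 0.085 its end stop, fully open; starts between 0 and 0.008, drags with about 1.5 N, stays where left. A fixed black guide 14 mm high stands behind its path, tray x = 41 to 51, y = 44 to 132
- dead_gate_post (a point): the upright round post on the middle of that gate, 12 mm thick, standing from 16 to 61 mm above the desk; the point is on its axis, 45 mm above the desk
- good_drive_center (a point): centre of the good drive, as the dead one but with a blue label; lies in a like tray and must stay there
- good_gate (a joint): yellow gate of the good drive's tray, built likewise; must stay as it is
- good_tray: the good drive's tray, built as the dead one's, fixed; the same frame
- desk_edge (a point): point on the top of the desk's straight front edge, which runs along world y at this x; the desk top is at this height. The desk is 30 mm thick
- bin: orange open scrap bin, fixed on a low sideboard below the desk's front edge, in front of the dead drive's tray; outside 240 x 320 x 100 mm (x, y, z), walls 6 mm; origin at the centre of its underside, 170 mm below the desk top, so its rim is 70 mm below the desk top; its near side reaches under the desk edge
- mug_center (a point): blue mug, 80 mm wide, 95 mm high, bystander; its centre
- can_center (a point): green drink can, 66 mm wide, 115 mm high, bystander; its centre
- mouse_center (a point): black computer mouse, 115 x 62 x 34 mm, bystander; its centre
- gamepad_center (a point): white gamepad, about 110 x 145 x 42 mm, bystander; its centre
- screwdriver_grip (a point): screwdriver with a red handle, 170 mm long, lying on the desk, bystander; the middle of its handle
- good_gate_post (a point): the post on the good drive's gate, like the dead one's; must stay where it is
- dead_drive: the same dead drive; origin at the centre of its underside, axes as above. A fingertip pressed on its top drags it along by friction: the polished drive slides easily in the tray (friction about 0.25), less easily on the bare desk (about 0.6). Drive and tray are hard: a millimetre too low is far too much force

How it is judged (in metres and radians):
On the way, in this order (a step that is already met when the one before it is completed fails the run):
1. the gate is slid fully open (at least 78 of its 85 mm) with the dead drive still in its place (value of joint dead_gate above 0.078 m and distance of dead_drive_center from where it was at the start of the episode below 0.012 m), for 0.2 s.
2. the dead drive has been slid at least 25 mm out of its place along the lane, still lying on tray or desk (x of dead_drive_center in the frame of dead_tray above 0.025 m and height (world z) of dead_drive_center above 0 m).
At the end, for the whole second after the job is handed in: the dead drive lies inside the orange bin (its centre within the bin's walls and less than 90 mm above its underside), its gate is still open (at least 70 mm), the good drive is within 8 mm of its start, and the dead drive is at rest (under 0.03 m/s) (x of dead_drive_center in the frame of bin between -0.12 and 0.12 m and y of dead_drive_center in the frame of bin between -0.16 and 0.16 m and z of dead_drive_center in the frame of bin between 0 and 0.09 m and value of joint dead_gate above 0.07 m and distance of good_drive_center from where it was at the start of the episode below 0.008 m and linear speed of dead_drive below 0.03 m/s); the robot touches nothing.
It fails at once if the fingers press or push the dead drive with more than 23 N (contact force between the fingers and dead_drive above 23 N).
It fails at once if the dead drive is lifted: its centre is more than 35 mm above the desk (height (world z) of dead_drive_center above 0.035 m).
It fails at once if the dead drive moves 30 mm or more while its gate is not open (distance of dead_drive_center from where it was at the start of the episode above 0.03 m and value of joint dead_gate below 0.07 m).
It fails at once if the good drive is moved by more than 8 mm, or its gate by 5 mm or more (distance of good_drive_center from where it was at the start of the episode above 0.008 m or distance of good_gate_post from where it was at the start of the episode above 0.005 m).
It fails at once if the mug, can, mouse, gamepad or screwdriver is moved by more than 20 mm (distance of any of mug_center, can_center, mouse_center, gamepad_center, screwdriver_grip from where it was at the start of the episode above 0.02 m).
It also fails if it takes over 61 s, if anything falls off the work surface, if the arm or the gripper's body presses on something with over 40 N, if the wrist force passes 120 N, or if a joint passes its speed limit or range.

## Working session

There is one attempt and no reset: what is moved stays moved. The work goes in short steps, Python scripts to look and compute and a tool call to move; the robot and the scene stay as the last step left them, time stands still between calls to the robot, and variables do not carry over. Pictures are saved under pics/ and viewed, at most 10 in all, crops included, and the job is handed in when it is done.

Besides the shell and the picture viewer there is one more tool, called after "Request:" in YAML: its name, and indented under it one key for each argument. servo_tool: Moves the arm, as the interface text tells. Its arguments: {"type":"object","properties":{"deltas":{"type":"array"},"grip_force":{"type":"number"}},"required":["deltas"]}

```bash
mkdir -p pics
python3 - <<'E'
from workcell import *
import cv2,numpy as np
s=observe();print(s['clock'],s['eef_pos'],s['tool_rot'],s['ft_force'],s['gripper_width'])
for n in('top','scene'):
    im=get_image(n);cv2.imwrite(f'pics/{n}0.png',im);print(camera_model(n))
    for q in ('dead_drive_center','dead_gate','dead_gate_post','good_drive_center','bin','dead_tray'):
        try:
            r=trace(n,q);print(n,q,[(round(d['conf'],2),np.round(d['extent'])) for d in r[:3]])
        except Exception as e: print(q,e)
E
```

```text
0.0 [209.27835147 561.59907052 230.45889847] [[-9.37003081e-01  3.49320113e-01 -8.27639371e-04]
 [ 3.49321032e-01  9.37001695e-01 -1.62471930e-03]
 [ 2.07952363e-04 -1.81147883e-03 -9.99998338e-01]] [ 0.44554704 -0.13458863  0.08220229] 85.20508225915773
{'fx': 400.370001577958, 'fy': 400.370001577958, 'cx': 260.49466579515837, 'cy': 199.63509513375067, 'k1': 0.01817857550695659, 'rvec': array([ 2.15044864, -2.19887464,  0.09852186]), 'tvec': array([  23.99154341,  540.80514242, 1044.53309191])}
top dead_drive_center [(0.89, array([197., 166., 227., 204.])), (0.35, array([408., 187., 459., 218.]))]
top dead_gate [(0.42, array([189., 158., 218., 171.]))]
top dead_gate_post [(0.62, array([194., 156., 220., 165.]))]
top good_drive_center [(0.84, array([326., 167., 353., 205.])), (0.46, array([410., 186., 459., 216.]))]
top bin [(0.58, array([146.,  76., 262., 151.]))]
top dead_tray [(0.76, array([160., 157., 226., 206.]))]
{'fx': 410.2648176501582, 'fy': 410.2648176501582, 'cx': 260.81188876359255, 'cy': 188.82773697285631, 'k1': 0.019273657986255344, 'rvec': array([ 1.50617314,  1.84554692, -0.92018877]), 'tvec': array([ 117.43801275, -333.04884032, 1754.59506411])}
scene dead_drive_center [(0.72, array([296., 185., 326., 206.]))]
scene dead_gate [(0.75, array([303., 195., 328., 212.]))]
scene dead_gate_post [(0.61, array([300., 192., 327., 208.]))]
scene good_drive_center [(0.71, array([189., 170., 219., 188.]))]
scene bin [(0.64, array([251., 230., 375., 325.])), (0.41, array([302., 199., 327., 212.])), (0.29, array([294., 180., 327., 206.]))]
scene dead_tray [(0.84, array([294., 184., 352., 212.]))]
```

```bash
cat > h.py <<'E'
from workcell import *
import cv2,numpy as np
def ray2w(cam,uv,z):
    c=camera_model(cam);R=cv2.Rodrigues(np.array(c['rvec']))[0];t=np.array(c['tvec'])
    d=np.array([(uv[0]-c['cx'])/c['fx'],(uv[1]-c['cy'])/c['fy']]);p=d.copy()
    for _ in range(10): p=d/(1+c['k1']*(p@p))
    r=R.T@np.array([p[0],p[1],1]);o=-R.T@t
    return o+r*(z-o[2])/r[2]
E
python3 - <<'E'
from h import *
im=cv2.imread('pics/top0.png')
cv2.imwrite('pics/top0c.png',cv2.resize(im[60:240,130:390],None,fx=3,fy=3,interpolation=cv2.INTER_CUBIC))
for e,z in (((212,185),18),((340,186),18),((208,161),61)): print(ray2w('top',e,z))
E
```

```text
[584.32434171 141.74187841  18.        ]
[ 573.88149658 -202.89569503   18.        ]
[641.81940644 146.23692523  61.        ]
```

View pics/top0c.png

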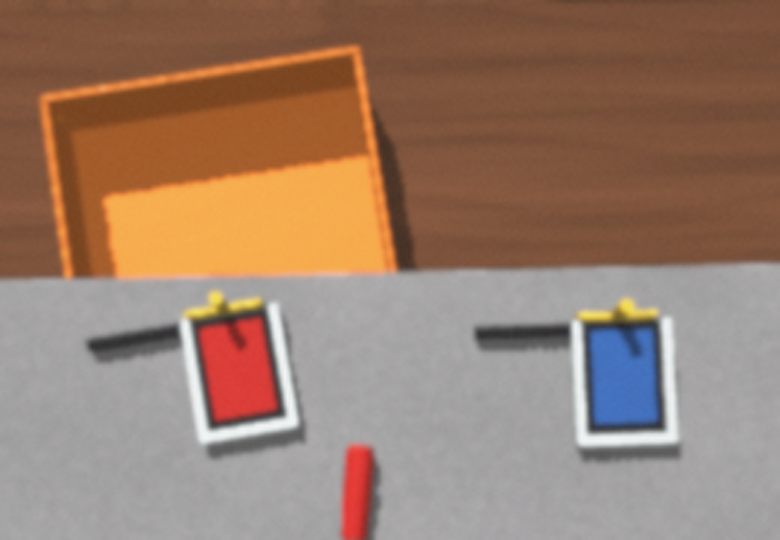

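View pics/scene0.png

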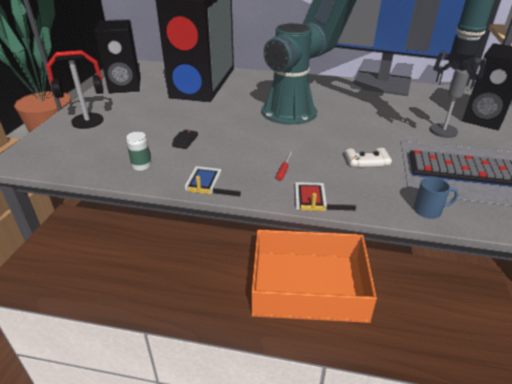

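The top view shows the dead tray (red label, centre ≈ (212,185) px) turned about 9°, with its gate post at (203,160) px and the guide to the left. The bin is straight ahead. The scene view shows the mug to the left at (432,197) px.

Run:
```python
from h import *
im=cv2.imread('pics/top0.png').astype(int);b,g,r=im[...,0],im[...,1],im[...,2]
m=((r>150)&(g<90)&(b<90)).astype(np.uint8);m[:,:190]=0;m[:,232:]=0;m[207:]=0
rc=cv2.minAreaRect(cv2.findNonZero(m));P=np.array([ray2w('top',p,18)[:2] for p in cv2.boxPoints(rc)]);print(P,P.mean(0))
for i in range(4): d=P[(i+1)%4]-P[i];print(np.hypot(*d),np.degrees(np.arctan2(d[1],d[0])))
# outer tray corners
for c in ((203,443),(300,428),(275,303),(183,318)): print('tray',ray2w('top',(130+c[0]/3,60+c[1]/3),18)[:2])
print('post top',ray2w('top',(130+216/3,60+298/3),61))
for c in ((0,279),(230,273),(780,263)): print('edge',ray2w('top',(130+c[0]/3,60+c[1]/3),0)[:2])
for c in ((42,97),(358,46),(398,271)): print('bin rim',ray2w('top',(130+c[0]/3,60+c[1]/3),-70)[:2])
print('mug',ray2w('scene',(432,213),0),'screw',ray2w('scene',(282,172),10))
```

```text
[[864.30809734 202.56471174]
 [872.52000004  88.73015897]
 [553.17609315  65.6237117 ]
 [545.51635141 176.68992549]] [708.88013549 133.40212697]
114.1303673522602 -85.87389138816619
320.1787606577674 -175.86151879283543
111.3300295922778 93.94518769385307
319.8400879068077 4.640249868345713
tray [523.94695079 180.83602644]
tray [535.46130876  93.97760393]
tray [649.26464466 114.80478973]
tray [637.38446203 197.93719221]
post top [646.55345719 161.78910226  61.        ]
edge [680.51792113 368.6642764 ]
edge [681.58294184 157.53237605]
edge [ 679.32533658 -348.27426601]
bin rim [877.77427547 350.98809248]
bin rim [923.27333554  36.92330723]
bin rim [695.1697827    2.25843391]
mug [586.01735277 511.7041148    0.        ] screw [480.72119232  47.30997429  10.        ]
```

Request:
servo_tool:
  deltas:
    - {"tx": -0.85, "ty": -0.416}
    - {"tx": -0.85, "ty": -0.416}
    - {"tx": -0.85, "ty": -0.416}
    - {"tx": -0.85, "ty": -0.416}
    - {"tx": -0.85, "ty": -0.416}
    - {"tx": -0.85, "ty": -0.416}
    - {"tx": -0.85, "ty": -0.416}
    - {"tx": -0.85, "ty": -0.416}
    - {"tx": -0.85, "ty": -0.416}
    - {"tx": -0.85, "ty": -0.416}

```text
$.deltas[0]: bad value
```

Request:
servo_tool:
  deltas:
    - {"twist": -1, "grip": 1}
    - {"twist": -1, "grip": 1}
    - {"twist": -1, "grip": 1}
    - {"twist": -1, "grip": 1}
    - {"twist": -1, "grip": 1}
    - {"twist": -1, "grip": 1}
    - {"twist": -0.5, "grip": 1}
    - {"grip": 1}
    - {"grip": 1}
  grip_force: 40

```text
$.deltas[0]: bad value
```

Run:
```python
from h import *
s=observe();print(s['clock'],s['eef_pos'],s['tool_rot'],s['ft_force'],s['gripper_width'])
cv2.imwrite('pics/w1.png',get_image('wrist'));c=camera_model('wrist');print(c)
np.save('w1.npy',c,allow_pickle=True)
for q in ('dead_drive_center','dead_gate_post','dead_gate'):
    print(q,[(round(d['conf'],2),np.round(d['extent'])) for d in trace('wrist',q)[:3]])
```

```text
0.7 [209.57935452 562.19782891 231.2798015 ] [[-9.37010677e-01  3.49300718e-01 -2.29569699e-05]
 [ 3.49300718e-01  9.37010675e-01 -5.56994434e-05]
 [ 2.05507034e-06 -6.02098593e-05 -9.99999998e-01]] [-0.12575109 -0.05736953 -0.18230611] 85.35016413936548
{'fx': 267.07069575863164, 'fy': 267.07069575863164, 'cx': 253.46393895000307, 'cy': 194.69153358065998, 'k1': -0.023712445271396192, 'rvec': array([-2.3566045 , -1.63521363, -0.26280628]), 'tvec': array([-600.07439248,  -40.41920346,  379.09979648])}
dead_drive_center []
dead_gate_post []
dead_gate []
```

View pics/w1.png

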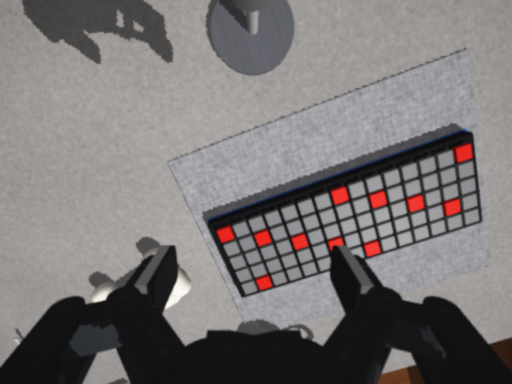

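The rows were refused because they need every field, so the arm has not moved. The wrist view shows only the keyboard, with the gamepad at lower left and the microphone base at the top.

Request:
servo_tool:
  deltas:
    - {"grip": -1, "tx": -0.85, "ty": -0.416, "tz": 0, "twist": 0}
    - {"grip": -1, "tx": -0.85, "ty": -0.416, "tz": 0, "twist": 0}
    - {"grip": -1, "tx": -0.85, "ty": -0.416, "tz": 0, "twist": 0}
    - {"grip": -1, "tx": -0.85, "ty": -0.416, "tz": 0, "twist": 0}
    - {"grip": -1, "tx": -0.85, "ty": -0.416, "tz": 0, "twist": 0}
    - {"grip": -1, "tx": -0.85, "ty": -0.416, "tz": 0, "twist": 0}
    - {"grip": -1, "tx": -0.85, "ty": -0.416, "tz": 0, "twist": 0}
    - {"grip": -1, "tx": -0.85, "ty": -0.416, "tz": 0, "twist": 0}
    - {"grip": -1, "tx": -0.85, "ty": -0.416, "tz": 0, "twist": 0}
    - {"grip": -1, "tx": -0.85, "ty": -0.416, "tz": 0, "twist": 0}

```text
clock: 2.15
eef_pos: [601.5, 148.7, 231.4]
tool_rot: [[-0.937, 0.349, 0.0], [0.349, 0.937, 0.0], [-0.0, 0.0, -1.0]]
ft_force: [-0.3, 1.0, -0.4]
gripper_width: 85.8
gripper_force: 0.0
```

Request:
servo_tool:
  deltas:
    - {"twist": -1, "grip": 1, "tx": 0, "ty": 0, "tz": 0}
    - {"twist": -1, "grip": 1, "tx": 0, "ty": 0, "tz": 0}
    - {"twist": -1, "grip": 1, "tx": 0, "ty": 0, "tz": 0}
    - {"twist": -1, "grip": 1, "tx": 0, "ty": 0, "tz": 0}
    - {"twist": -1, "grip": 1, "tx": 0, "ty": 0, "tz": 0}
    - {"twist": -1, "grip": 1, "tx": 0, "ty": 0, "tz": 0}
    - {"twist": -0.5, "grip": 1, "tx": 0, "ty": 0, "tz": 0}
    - {"twist": 0, "grip": 1, "tx": 0, "ty": 0, "tz": 0}
    - {"twist": 0, "grip": 1, "tx": 0, "ty": 0, "tz": 0}
  grip_force: 40

```text
clock: 3.28
eef_pos: [600.2, 150.2, 231.3]
tool_rot: [[-0.987, -0.162, -0.0], [-0.162, 0.987, -0.0], [0.0, -0.0, -1.0]]
ft_force: [0.4, -1.1, 0.3]
gripper_width: 0.1
gripper_force: 0.0
```

Run:
```python
from h import *
s=observe();print(s['clock'],s['eef_pos'],s['tool_rot'],s['ft_force'],s['gripper_width'])
c=camera_model('wrist');cv2.imwrite('pics/w2.png',get_image('wrist'))
import json;json.dump({k:np.array(v).tolist() for k,v in c.items()},open('w2.json','w'))
for q in ('dead_drive_center','dead_gate_post','dead_gate'):
    print(q,[(round(d['conf'],2),np.round(d['extent'])) for d in trace('wrist',q)[:3]])
```

```text
3.275 [600.24367961 150.18278463 231.29303142] [[-9.86844876e-01 -1.61669997e-01 -5.97153103e-05]
 [-1.61669989e-01  9.86844872e-01 -1.15082123e-04]
 [ 7.75350741e-05 -1.03914029e-04 -9.99999992e-01]] [ 0.44843353 -1.06040775  0.25437687] 0.13485555827040424
dead_drive_center [(0.85, array([230., 128., 280., 194.]))]
dead_gate_post [(0.85, array([234., 195., 284., 213.]))]
dead_gate [(0.6, array([234., 199., 284., 220.]))]
```

View pics/w2.png

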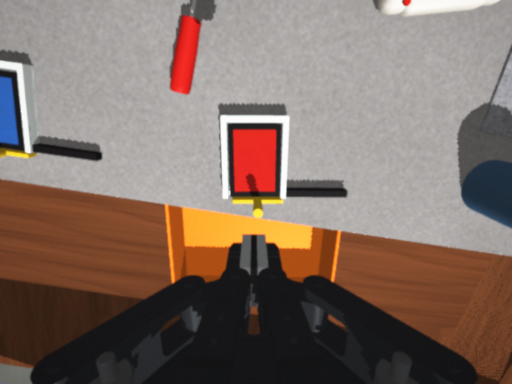

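The wrist view shows the tray nearly square to the tool: red label centre at (255,161) px, shut gate at row 201, post at (258,212), guide to the right, and bin ahead.

Run:
```python
from h import *
im=cv2.imread('pics/w2.png').astype(int);b,g,r=im[...,0],im[...,1],im[...,2]
m=((r>100)&(g<60)&(b<60)).astype(np.uint8);m[:,:222]=0;m[:,290:]=0;m[:110]=0;m[200:]=0
m=cv2.morphologyEx(m,cv2.MORPH_CLOSE,np.ones((9,9)))
P=np.array([ray2w('wrist',p,18)[:2] for p in cv2.boxPoints(cv2.minAreaRect(cv2.findNonZero(m)))]);print('label',P.mean(0))
for i in range(2): d=P[i+1]-P[i];print(np.hypot(*d),np.degrees(np.arctan2(d[1],d[0])))
w=((im.min(2)>170)).astype(np.uint8);w[:,:215]=0;w[:,295:]=0;w[:105]=0;w[202:]=0
w=cv2.morphologyEx(w,cv2.MORPH_OPEN,np.ones((3,3)))
P=np.array([ray2w('wrist',p,18)[:2] for p in cv2.boxPoints(cv2.minAreaRect(cv2.findNonZero(w)))]);print('tray',P.mean(0))
for i in range(2): d=P[i+1]-P[i];print(np.hypot(*d),np.degrees(np.arctan2(d[1],d[0])))
print('post',ray2w('wrist',(258,212),61))
print('gate ends',ray2w('wrist',(233,201),17),ray2w('wrist',(283,201),17))
for p in ((0,181),(120,194),(420,232)): print('edge',ray2w('wrist',p,0))
```

```text
label [589.78513702 149.66691049]
55.716986898022725 99.29256456026427
84.24525757832896 10.776155524605526
tray [583.6400412  148.65688342]
99.98671126810933 99.2939131919874
126.37800299445792 11.9540748695865
post [644.58927747 162.98890133  61.        ]
gate ends [651.17202982 128.97792146  17.        ] [639.7619521  198.75546191  17.        ]
edge [ 682.19251535 -216.14857654    0.        ]
edge [673.52509553 -37.82323768   0.        ]
edge [661.27824264 422.69260364   0.        ]
```

Request:
servo_tool:
  deltas:
    - {"grip": 1, "tx": -0.39, "ty": -0.18, "tz": 0, "twist": 0}
    - {"grip": 1, "tx": -0.39, "ty": -0.18, "tz": 0, "twist": 0}
    - {"grip": 1, "tx": 0, "ty": 0, "tz": 0.7, "twist": 0}
    - {"grip": 1, "tx": 0, "ty": 0, "tz": 0.7, "twist": 0}
    - {"grip": 1, "tx": 0, "ty": 0, "tz": 0.7, "twist": 0}
    - {"grip": 1, "tx": 0, "ty": 0, "tz": 0.7, "twist": 0}
    - {"grip": 1, "tx": 0, "ty": 0, "tz": 0.52, "twist": 0}
    - {"grip": 1, "tx": 0, "ty": 0, "tz": 0, "twist": 0}
    - {"grip": 1, "tx": 0, "ty": 0, "tz": 0, "twist": 0}

```text
clock: 4.6
eef_pos: [650.9, 136.6, 33.2]
tool_rot: [[-0.987, -0.162, 0.002], [-0.162, 0.987, 0.0], [-0.002, -0.0, -1.0]]
ft_force: [0.7, -0.3, 1.1]
gripper_width: 0.1
gripper_force: 0.0
```

Request:
servo_tool:
  deltas:
    - {"grip": 1, "tx": 0, "ty": 0.1, "tz": 0, "twist": 0}
    - {"grip": 1, "tx": 0, "ty": 0.1, "tz": 0, "twist": 0}
    - {"grip": 1, "tx": 0, "ty": 0.15, "tz": 0, "twist": 0}
    - {"grip": 1, "tx": 0, "ty": 0.15, "tz": 0, "twist": 0}
    - {"grip": 1, "tx": 0, "ty": 0, "tz": 0, "twist": 0}

```text
clock: 5.22
eef_pos: [644.6, 167.2, 32.0]
tool_rot: [[-0.987, -0.164, -0.001], [-0.164, 0.987, 0.0], [0.0, 0.0, -1.0]]
ft_force: [-0.8, -0.1, 1.2]
gripper_width: 0.3
gripper_force: 0.0
```

Run:
```python
from h import *
print(observe()['eef_pos'])
cv2.imwrite('pics/w3.png',get_image('wrist'))
print([(round(d['conf'],2),np.round(d['extent'])) for d in trace('wrist','dead_gate_post')[:3]])
```

```text
[644.57071789 167.22441266  32.04599968]
[(0.75, array([230., 225., 342., 278.]))]
```

View pics/w3.png

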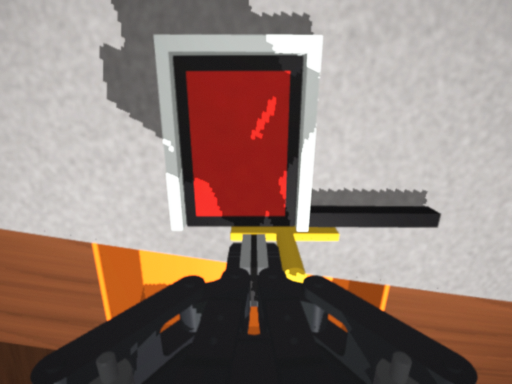

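The gate bar (231–339 px) has followed the finger and is about 30 mm open. I'll keep pushing.

Request:
servo_tool:
  deltas:
    - {"grip": 1, "tx": 0, "ty": 0.15, "tz": 0, "twist": 0}
    - {"grip": 1, "tx": 0, "ty": 0.15, "tz": 0, "twist": 0}
    - {"grip": 1, "tx": 0, "ty": 0.15, "tz": 0, "twist": 0}
    - {"grip": 1, "tx": 0, "ty": 0.15, "tz": 0, "twist": 0}
    - {"grip": 1, "tx": 0, "ty": 0.15, "tz": 0, "twist": 0}
    - {"grip": 1, "tx": 0, "ty": 0.05, "tz": 0, "twist": 0}
    - {"grip": 1, "tx": 0, "ty": 0, "tz": 0, "twist": 0}

```text
clock: 6.2
eef_pos: [637.3, 214.0, 32.2]
tool_rot: [[-0.987, -0.163, 0.0], [-0.163, 0.987, 0.0], [-0.0, 0.0, -1.0]]
ft_force: [-0.1, 0.2, -0.3]
gripper_width: 0.1
gripper_force: 0.0
```

Request:
servo_tool:
  deltas:
    - {"grip": 1, "tx": 0, "ty": 0.03, "tz": 0, "twist": 0}
    - {"grip": 1, "tx": 0, "ty": 0, "tz": 0, "twist": 0}

```text
clock: 6.45
eef_pos: [637.3, 215.1, 32.3]
tool_rot: [[-0.987, -0.162, 0.001], [-0.162, 0.987, 0.0], [-0.001, -0.0, -1.0]]
ft_force: [0.2, -1.1, 0.6]
gripper_width: 0.0
gripper_force: 0.2
```

Request:
servo_tool:
  deltas:
    - {"grip": 1, "tx": 0, "ty": 0.03, "tz": 0, "twist": 0}
    - {"grip": 1, "tx": 0, "ty": 0, "tz": 0, "twist": 0}

```text
clock: 6.7
eef_pos: [637.0, 217.0, 32.2]
tool_rot: [[-0.987, -0.162, 0.0], [-0.162, 0.987, -0.0], [-0.0, -0.0, -1.0]]
ft_force: [1.1, -1.0, 1.5]
gripper_width: 0.1
gripper_force: 0.6
```

Request:
servo_tool:
  deltas:
    - {"grip": 1, "tx": 0, "ty": 0.03, "tz": 0, "twist": 0}
    - {"grip": 1, "tx": 0, "ty": 0, "tz": 0, "twist": 0}

```text
clock: 6.95
eef_pos: [636.6, 218.9, 32.2]
tool_rot: [[-0.987, -0.163, 0.0], [-0.163, 0.987, 0.0], [-0.0, 0.0, -1.0]]
ft_force: [0.5, -1.5, 1.6]
gripper_width: 0.1
gripper_force: 0.5
```

Request:
servo_tool:
  deltas:
    - {"grip": 1, "tx": 0, "ty": 0.02, "tz": 0, "twist": 0}
    - {"grip": 1, "tx": 0, "ty": 0, "tz": 0, "twist": 0}

```text
clock: 7.2
eef_pos: [636.2, 220.1, 32.1]
tool_rot: [[-0.987, -0.163, 0.0], [-0.163, 0.987, 0.0], [-0.0, -0.0, -1.0]]
ft_force: [0.9, -0.8, 1.1]
gripper_width: -0.4
gripper_force: 0.5
```

Request:
servo_tool:
  deltas:
    - {"grip": 1, "tx": 0, "ty": 0.02, "tz": 0, "twist": 0}
    - {"grip": 1, "tx": 0, "ty": 0, "tz": 0, "twist": 0}

```text
clock: 7.45
eef_pos: [636.0, 221.2, 32.1]
tool_rot: [[-0.987, -0.163, -0.0], [-0.163, 0.987, -0.0], [0.0, -0.0, -1.0]]
ft_force: [1.3, -0.8, 1.2]
gripper_width: 0.1
gripper_force: 0.5
```

Run:
```python
from h import *
cv2.imwrite('pics/t4.png',get_image('wrist'))
```

```text
(no output)
```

View pics/t4.png

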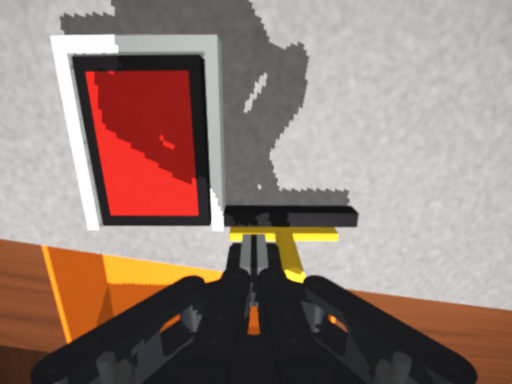

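The gate bar (231–339 px) is now level with the guide's end, about 83 mm open. A few fine steps will confirm the stop.

Request:
servo_tool:
  deltas:
    - {"grip": 1, "tx": 0, "ty": 0.02, "tz": 0, "twist": 0}
    - {"grip": 1, "tx": 0, "ty": 0, "tz": 0, "twist": 0}

```text
clock: 7.75
eef_pos: [635.7, 222.4, 32.0]
tool_rot: [[-0.987, -0.163, -0.0], [-0.163, 0.987, -0.0], [0.0, -0.0, -1.0]]
ft_force: [1.3, -1.1, 0.1]
gripper_width: 0.3
gripper_force: 0.6
```

Request:
servo_tool:
  deltas:
    - {"grip": 1, "tx": 0, "ty": 0.01, "tz": 0, "twist": 0}
    - {"grip": 1, "tx": 0, "ty": 0, "tz": 0, "twist": 0}

```text
clock: 8.0
eef_pos: [635.7, 222.7, 32.0]
tool_rot: [[-0.987, -0.163, -0.0], [-0.163, 0.987, -0.0], [0.0, -0.0, -1.0]]
ft_force: [1.4, -3.0, 0.1]
gripper_width: 0.2
gripper_force: 1.2
```

Request:
servo_tool:
  deltas:
    - {"grip": 1, "tx": 0, "ty": -0.15, "tz": -0.1, "twist": 0}
    - {"grip": 1, "tx": 0.35, "ty": -0.3, "tz": 0, "twist": 0}
    - {"grip": 1, "tx": 0.35, "ty": -0.3, "tz": 0, "twist": 0}
    - {"grip": 1, "tx": 0.35, "ty": -0.2, "tz": 0, "twist": 0}
    - {"grip": 1, "tx": 0.32, "ty": -0.13, "tz": 0, "twist": 0}
    - {"grip": 1, "tx": 0, "ty": 0, "tz": 0.1, "twist": 0}
    - {"grip": 1, "tx": 0, "ty": 0, "tz": 0.1, "twist": 0}
    - {"grip": 1, "tx": 0, "ty": 0, "tz": 0.05, "twist": 0}
    - {"grip": 1, "tx": 0, "ty": 0, "tz": 0, "twist": 0}
    - {"grip": 1, "tx": 0, "ty": 0, "tz": 0, "twist": 0}

```text
clock: 9.25
eef_pos: [565.5, 145.8, 23.0]
tool_rot: [[-0.987, -0.163, 0.0], [-0.163, 0.987, -0.0], [-0.0, -0.0, -1.0]]
ft_force: [-0.3, -0.0, 0.4]
gripper_width: -0.2
gripper_force: 0.0
```

Request:
servo_tool:
  deltas:
    - {"grip": 1, "tx": 0, "ty": 0, "tz": 0.02, "twist": 0}
    - {"grip": 1, "tx": 0, "ty": 0, "tz": 0.02, "twist": 0}
    - {"grip": 1, "tx": 0, "ty": 0, "tz": 0.01, "twist": 0}
    - {"grip": 1, "tx": 0, "ty": 0, "tz": 0, "twist": 0}

```text
clock: 9.75
eef_pos: [565.1, 145.6, 20.1]
tool_rot: [[-0.987, -0.162, -0.0], [-0.162, 0.987, -0.0], [0.0, -0.0, -1.0]]
ft_force: [0.0, 0.2, -0.0]
gripper_width: 0.0
gripper_force: 0.0
```

Request:
servo_tool:
  deltas:
    - {"grip": 1, "tx": 0, "ty": 0, "tz": 0.008, "twist": 0}
    - {"grip": 1, "tx": 0, "ty": 0, "tz": 0, "twist": 0}

```text
clock: 10.0
eef_pos: [565.1, 145.6, 19.6]
tool_rot: [[-0.987, -0.162, -0.0], [-0.162, 0.987, -0.0], [0.0, -0.0, -1.0]]
ft_force: [-0.3, -0.4, -0.3]
gripper_width: 0.2
gripper_force: 0.0
```

Request:
servo_tool:
  deltas:
    - {"grip": 1, "tx": 0, "ty": 0, "tz": 0.006, "twist": 0}
    - {"grip": 1, "tx": 0, "ty": 0, "tz": 0, "twist": 0}

```text
clock: 10.25
eef_pos: [565.1, 145.6, 19.2]
tool_rot: [[-0.987, -0.162, -0.0], [-0.162, 0.987, -0.0], [0.0, -0.0, -1.0]]
ft_force: [-1.2, -0.5, -0.2]
gripper_width: -0.1
gripper_force: 0.0
```

Request:
servo_tool:
  deltas:
    - {"grip": 1, "tx": 0, "ty": 0, "tz": 0.006, "twist": 0}
    - {"grip": 1, "tx": 0, "ty": 0, "tz": 0, "twist": 0}

```text
clock: 10.5
eef_pos: [565.1, 145.6, 18.9]
tool_rot: [[-0.987, -0.163, -0.0], [-0.163, 0.987, -0.0], [0.0, -0.0, -1.0]]
ft_force: [-0.3, 0.3, -0.5]
gripper_width: -0.1
gripper_force: 0.0
```

Request:
servo_tool:
  deltas:
    - {"grip": 1, "tx": 0, "ty": 0, "tz": 0.004, "twist": 0}
    - {"grip": 1, "tx": 0, "ty": 0, "tz": 0, "twist": 0}

```text
clock: 10.75
eef_pos: [565.1, 145.6, 18.6]
tool_rot: [[-0.987, -0.163, -0.0], [-0.163, 0.987, -0.0], [0.0, -0.0, -1.0]]
ft_force: [-0.2, 0.3, 0.3]
gripper_width: 0.1
gripper_force: 0.0
```

Request:
servo_tool:
  deltas:
    - {"grip": 1, "tx": 0, "ty": 0, "tz": 0.004, "twist": 0}
    - {"grip": 1, "tx": 0, "ty": 0, "tz": 0, "twist": 0}

```text
clock: 11.0
eef_pos: [565.1, 145.6, 18.4]
tool_rot: [[-0.987, -0.162, -0.0], [-0.162, 0.987, -0.0], [0.0, -0.0, -1.0]]
ft_force: [1.0, -0.1, 0.4]
gripper_width: 0.1
gripper_force: 0.0
```

Request:
servo_tool:
  deltas:
    - {"grip": 1, "tx": 0, "ty": 0, "tz": 0.004, "twist": 0}
    - {"grip": 1, "tx": 0, "ty": 0, "tz": 0, "twist": 0}

```text
clock: 11.25
eef_pos: [565.1, 145.6, 18.2]
tool_rot: [[-0.987, -0.162, -0.0], [-0.162, 0.987, -0.0], [0.0, -0.0, -1.0]]
ft_force: [-0.7, -0.2, -0.2]
gripper_width: -0.2
gripper_force: 0.0
```

Request:
servo_tool:
  deltas:
    - {"grip": 1, "tx": 0, "ty": 0, "tz": 0.003, "twist": 0}
    - {"grip": 1, "tx": 0, "ty": 0, "tz": 0, "twist": 0}

```text
clock: 11.5
eef_pos: [565.1, 145.6, 18.1]
tool_rot: [[-0.987, -0.162, 0.0], [-0.162, 0.987, -0.0], [-0.0, -0.0, -1.0]]
ft_force: [-0.5, -0.1, 1.9]
gripper_width: 0.4
gripper_force: 0.9
```

Request:
servo_tool:
  deltas:
    - {"grip": 1, "tx": 0, "ty": 0, "tz": 0.003, "twist": 0}
    - {"grip": 1, "tx": 0, "ty": 0, "tz": 0, "twist": 0}

```text
clock: 11.75
eef_pos: [565.1, 145.6, 18.1]
tool_rot: [[-0.987, -0.162, 0.0], [-0.162, 0.987, -0.0], [-0.0, -0.0, -1.0]]
ft_force: [-0.7, -0.2, 5.9]
gripper_width: 0.0
gripper_force: 2.7
```

Contact is at z = 18.1, and the stiffness is about 4 N per 0.18 mm. One more small press, then a slow drag.

Request:
servo_tool:
  deltas:
    - {"grip": 1, "tx": 0, "ty": 0, "tz": 0.0025, "twist": 0}
    - {"grip": 1, "tx": -0.02, "ty": 0, "tz": 0, "twist": 0}
    - {"grip": 1, "tx": -0.04, "ty": 0, "tz": 0, "twist": 0}
    - {"grip": 1, "tx": -0.04, "ty": 0, "tz": 0, "twist": 0}

```text
clock: 12.25
eef_pos: [570.9, 146.5, 18.1]
tool_rot: [[-0.987, -0.163, -0.0], [-0.163, 0.987, -0.0], [0.0, -0.0, -1.0]]
ft_force: [-1.8, -0.1, 7.3]
gripper_width: -0.1
gripper_force: 3.7
```

Request:
servo_tool:
  deltas:
    - {"grip": 1, "tx": -0.06, "ty": 0, "tz": 0, "twist": 0}
    - {"grip": 1, "tx": -0.06, "ty": 0, "tz": 0, "twist": 0}
    - {"grip": 1, "tx": -0.06, "ty": 0, "tz": 0, "twist": 0}
    - {"grip": 1, "tx": -0.06, "ty": 0, "tz": 0, "twist": 0}

```text
clock: 12.75
eef_pos: [585.1, 148.9, 18.1]
tool_rot: [[-0.987, -0.163, -0.0], [-0.163, 0.987, -0.0], [0.0, -0.0, -1.0]]
ft_force: [-1.6, -0.5, 6.9]
gripper_width: -0.7
gripper_force: 3.6
```

Run:
```python
from h import *
im=get_image('wrist');cv2.imwrite('pics/w5.png',im);print(observe()['ft_force'])
```

```text
[0.29065542 0.23893684 6.21275773]
```

View pics/w5.png

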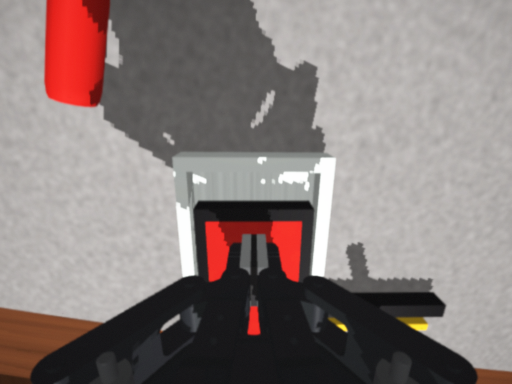

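The drive follows: its rear edge is at row 202 and the back wall at about row 172. I'll continue 28 mm.

Request:
servo_tool:
  deltas:
    - {"grip": 1, "tx": -0.06, "ty": 0, "tz": 0, "twist": 0}
    - {"grip": 1, "tx": -0.06, "ty": 0, "tz": 0, "twist": 0}
    - {"grip": 1, "tx": -0.06, "ty": 0, "tz": 0, "twist": 0}
    - {"grip": 1, "tx": -0.06, "ty": 0, "tz": 0, "twist": 0}

```text
clock: 13.3
eef_pos: [599.4, 151.2, 18.1]
tool_rot: [[-0.987, -0.162, -0.0], [-0.162, 0.987, -0.0], [0.0, -0.0, -1.0]]
ft_force: [-2.6, -0.3, 7.3]
gripper_width: -0.2
gripper_force: 3.6
```

Request:
servo_tool:
  deltas:
    - {"grip": 1, "tx": -0.06, "ty": 0, "tz": 0, "twist": 0}
    - {"grip": 1, "tx": -0.06, "ty": 0, "tz": 0, "twist": 0}
    - {"grip": 1, "tx": -0.06, "ty": 0, "tz": 0, "twist": 0}
    - {"grip": 1, "tx": -0.04, "ty": 0, "tz": 0, "twist": 0}
    - {"grip": 1, "tx": 0, "ty": 0, "tz": 0, "twist": 0}
    - {"grip": 1, "tx": 0, "ty": 0, "tz": -0.1, "twist": 0}
    - {"grip": 1, "tx": 0, "ty": 0, "tz": -0.3, "twist": 0}
    - {"grip": 1, "tx": 0, "ty": 0, "tz": 0, "twist": 0}

```text
clock: 14.3
eef_pos: [614.1, 153.6, 43.7]
tool_rot: [[-0.987, -0.163, 0.004], [-0.163, 0.987, 0.0], [-0.004, -0.0, -1.0]]
ft_force: [0.1, 0.3, 0.5]
gripper_width: 0.3
gripper_force: 0.0
```

Request:
servo_tool:
  deltas:
    - {"grip": 0.3, "tx": 0.4, "ty": 0, "tz": -0.1, "twist": 0}
    - {"grip": 0.3, "tx": 0.4, "ty": 0, "tz": 0, "twist": 0}
    - {"grip": 0.3, "tx": 0.15, "ty": 0, "tz": 0, "twist": 0}
    - {"grip": 0.3, "tx": 0, "ty": 0, "tz": 0, "twist": 0}
    - {"grip": 0.3, "tx": 0, "ty": 0, "tz": 0, "twist": 0}

```text
clock: 14.92
eef_pos: [557.7, 144.3, 47.9]
tool_rot: [[-0.987, -0.162, 0.002], [-0.162, 0.987, 0.0], [-0.002, -0.0, -1.0]]
ft_force: [0.4, -0.2, -0.4]
gripper_width: 29.7
gripper_force: 0.0
```

Run:
```python
from h import *
im=get_image('wrist');cv2.imwrite('pics/w6.png',im)
s=observe();print(s['eef_pos'],s['ft_force'],s['gripper_width'])
```

```text
[557.58605016 144.26595024  47.76262413] [-0.39171275  0.35230335 -0.94302919] 29.895994523913977
```

View pics/w6.png

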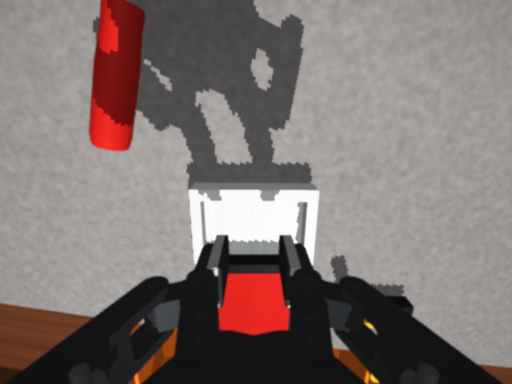

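The drive's rear edge is at row 250, about 50 mm from the back wall, and the two fingers sit over the gap inside the walls. I'll lower them behind the drive.

Request:
servo_tool:
  deltas:
    - {"grip": 0.3, "tx": 0, "ty": 0, "tz": 0.25, "twist": 0}
    - {"grip": 0.3, "tx": 0, "ty": 0, "tz": 0.25, "twist": 0}
    - {"grip": 0.3, "tx": 0, "ty": 0, "tz": 0.12, "twist": 0}
    - {"grip": 0.3, "tx": 0, "ty": 0, "tz": 0.05, "twist": 0}
    - {"grip": 0.3, "tx": 0, "ty": 0, "tz": 0, "twist": 0}
    - {"grip": 0.3, "tx": 0, "ty": 0, "tz": 0, "twist": 0}

```text
clock: 15.72
eef_pos: [556.6, 144.2, 7.8]
tool_rot: [[-0.987, -0.162, 0.001], [-0.162, 0.987, 0.0], [-0.001, -0.0, -1.0]]
ft_force: [-0.0, -0.7, -0.1]
gripper_width: 29.7
gripper_force: 0.0
```

Request:
servo_tool:
  deltas:
    - {"grip": 0.3, "tx": -0.12, "ty": 0, "tz": 0, "twist": 0}
    - {"grip": 0.3, "tx": -0.12, "ty": 0, "tz": 0, "twist": 0}
    - {"grip": 0.3, "tx": -0.05, "ty": 0, "tz": 0, "twist": 0}
    - {"grip": 0.3, "tx": -0.04, "ty": 0, "tz": 0, "twist": 0}
    - {"grip": 0.3, "tx": -0.04, "ty": 0, "tz": 0, "twist": 0}
    - {"grip": 0.3, "tx": -0.04, "ty": 0, "tz": 0, "twist": 0}

```text
clock: 16.48
eef_pos: [580.2, 148.1, 7.3]
tool_rot: [[-0.987, -0.163, -0.001], [-0.163, 0.987, -0.0], [0.001, -0.0, -1.0]]
ft_force: [-1.0, -0.7, -0.1]
gripper_width: 30.2
gripper_force: 0.3
```

Request:
servo_tool:
  deltas:
    - {"grip": 0.3, "tx": -0.05, "ty": 0, "tz": 0, "twist": 0}
    - {"grip": 0.3, "tx": -0.05, "ty": 0, "tz": 0, "twist": 0}
    - {"grip": 0.3, "tx": -0.05, "ty": 0, "tz": 0, "twist": 0}
    - {"grip": 0.3, "tx": -0.05, "ty": 0, "tz": 0, "twist": 0}

```text
clock: 16.98
eef_pos: [592.6, 150.1, 7.5]
tool_rot: [[-0.987, -0.162, 0.0], [-0.162, 0.987, -0.0], [-0.0, -0.0, -1.0]]
ft_force: [0.6, 0.2, -0.2]
gripper_width: 29.7
gripper_force: 0.2
```

Request:
servo_tool:
  deltas:
    - {"grip": 0.3, "tx": -0.06, "ty": 0, "tz": 0, "twist": 0}
    - {"grip": 0.3, "tx": -0.06, "ty": 0, "tz": 0, "twist": 0}
    - {"grip": 0.3, "tx": -0.06, "ty": 0, "tz": 0, "twist": 0}
    - {"grip": 0.3, "tx": -0.06, "ty": 0, "tz": 0, "twist": 0}

```text
clock: 17.48
eef_pos: [606.8, 152.5, 7.5]
tool_rot: [[-0.987, -0.163, 0.0], [-0.163, 0.987, -0.0], [-0.0, -0.0, -1.0]]
ft_force: [-0.4, -0.0, -0.1]
gripper_width: 30.1
gripper_force: 0.2
```

Request:
servo_tool:
  deltas:
    - {"grip": 0.3, "tx": -0.05, "ty": 0, "tz": 0, "twist": 0}
    - {"grip": 0.3, "tx": -0.05, "ty": 0, "tz": 0, "twist": 0}
    - {"grip": 0.3, "tx": -0.05, "ty": 0, "tz": 0, "twist": 0}
    - {"grip": 0.3, "tx": -0.05, "ty": 0, "tz": 0, "twist": 0}

```text
clock: 17.98
eef_pos: [618.6, 154.4, 7.4]
tool_rot: [[-0.987, -0.162, -0.0], [-0.162, 0.987, -0.0], [0.0, -0.0, -1.0]]
ft_force: [0.1, -0.4, 0.3]
gripper_width: 30.2
gripper_force: 0.3
```

Run:
```python
from h import *
im=get_image('scene');cv2.imwrite('pics/s7.png',cv2.resize(im[150:340,220:400],None,fx=3,fy=3))
```

```text
(no output)
```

View pics/s7.png

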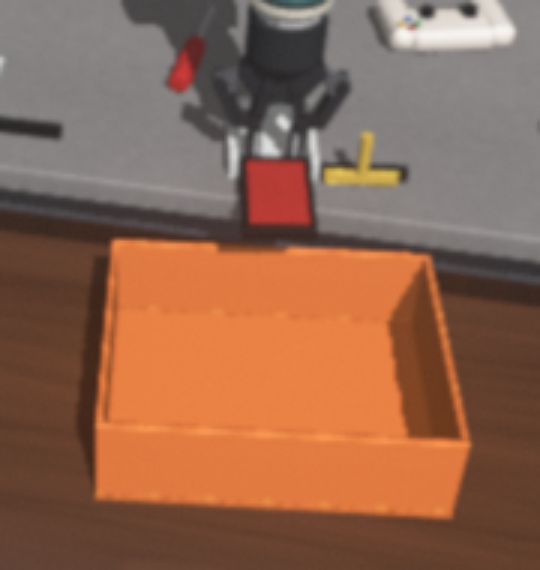

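The drive lies straight, about half over the front edge, with the bin directly below and the gate open at the right. I'll keep pushing.

Request:
servo_tool:
  deltas:
    - {"grip": 0.3, "tx": -0.06, "ty": 0, "tz": 0, "twist": 0}
    - {"grip": 0.3, "tx": -0.06, "ty": 0, "tz": 0, "twist": 0}
    - {"grip": 0.3, "tx": -0.06, "ty": 0, "tz": 0, "twist": 0}
    - {"grip": 0.3, "tx": -0.06, "ty": 0, "tz": 0, "twist": 0}
    - {"grip": 0.3, "tx": -0.06, "ty": 0, "tz": 0, "twist": 0}
    - {"grip": 0.3, "tx": -0.06, "ty": 0, "tz": 0, "twist": 0}

```text
clock: 18.77
eef_pos: [640.0, 157.9, 7.5]
tool_rot: [[-0.987, -0.162, 0.0], [-0.162, 0.987, -0.0], [-0.0, -0.0, -1.0]]
ft_force: [-0.2, -0.2, 0.8]
gripper_width: 29.6
gripper_force: 0.0
```

Request:
servo_tool:
  deltas:
    - {"grip": 0.3, "tx": -0.06, "ty": 0, "tz": 0, "twist": 0}
    - {"grip": 0.3, "tx": -0.06, "ty": 0, "tz": 0, "twist": 0}
    - {"grip": 0.3, "tx": -0.06, "ty": 0, "tz": 0, "twist": 0}
    - {"grip": 0.3, "tx": -0.06, "ty": 0, "tz": 0, "twist": 0}
    - {"grip": 0.3, "tx": 0, "ty": 0, "tz": 0, "twist": 0}
    - {"grip": 0.3, "tx": 0, "ty": 0, "tz": 0, "twist": 0}

```text
clock: 19.52
eef_pos: [653.8, 160.2, 7.4]
tool_rot: [[-0.987, -0.162, -0.0], [-0.162, 0.987, -0.0], [0.0, -0.0, -1.0]]
ft_force: [-0.9, -0.4, -0.5]
gripper_width: 30.0
gripper_force: 0.0
```

Run:
```python
from h import *
im=get_image('scene');cv2.imwrite('pics/s8.png',cv2.resize(im[150:340,220:400],None,fx=3,fy=3))
print([(round(d['conf'],2),np.round(d['extent'])) for d in trace('scene','dead_drive')[:2]])
```

```text
[(0.72, array([296., 263., 334., 296.])), (0.51, array([326., 199., 351., 211.]))]
```

View pics/s8.png

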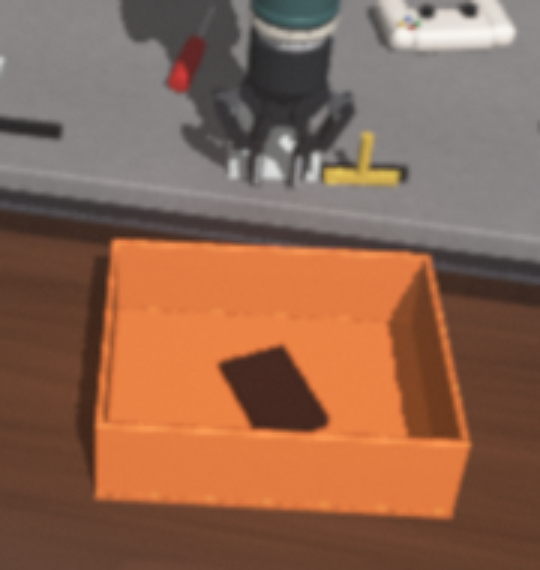

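The drive lies upside down on the bin floor at crop (275,388), and the gate is still open. I'll raise the arm and hand in.

Request:
servo_tool:
  deltas:
    - {"grip": 0.3, "tx": 0, "ty": 0, "tz": -0.5, "twist": 0}
    - {"grip": 0.3, "tx": 0, "ty": 0, "tz": -0.8, "twist": 0}
    - {"grip": 0.3, "tx": 0, "ty": 0, "tz": -0.8, "twist": 0}
    - {"grip": 0.3, "tx": 0, "ty": 0, "tz": 0, "twist": 0}
    - {"grip": 0.3, "tx": 0, "ty": 0, "tz": 0, "twist": 0}
    - {"grip": 0.3, "tx": 0, "ty": 0, "tz": 0, "twist": 0}

```text
clock: 20.38
eef_pos: [652.6, 160.0, 131.7]
tool_rot: [[-0.987, -0.162, -0.003], [-0.162, 0.987, -0.001], [0.003, -0.0, -1.0]]
ft_force: [0.8, 0.5, -0.2]
gripper_width: 29.9
gripper_force: 0.0
```

```bash
python3 -c "
from workcell import *
print(job_done())"
```

```text
the job is handed in; nothing more can be done
None
```

The job is handed in at about 20 s of the 61 s allowed, with no verdict returned: the gate was slid to its end stop, and the dead drive was slid out and dropped into the orange bin, where the last picture shows it lying on the floor.

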